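# Screw the chest's eye bolt home in line and fit the locking strap

## Task

The eye bolt standing at one end of the stock chest's lid is only started in its thread; screw it down clockwise by its ring until you feel its shoulder grip the washer, then carry on to the next position where its ring stands in line with the chest's other ring, and no farther. Then lay the slotted locking strap down over both rings so that it rests on their shoulders, without forcing it, let go, and leave the padlock, the bolt and the spanner alone.

Things in the scene. Friction and masses are not known exactly. Their poses are not given: they have to be found in the camera images.
- chest: Low slate-grey sheet-steel chest, fixed, 120 x 210 x 80 mm. Origin at the centre of its underside; y is its long axis, z up. Two equal yellow-zinc eye bolts stand on its lid on its centre line, at y = -65 mm (fixed for good, in line) and y = +65 mm (the one to screw).
- fixed_ring (a point): Centre of the ring of the fixed eye bolt, 115 mm above the bench. The ring is upright, of 9 mm round bar, 49 mm outside and 31 mm inside diameter; under it is a round shoulder 30 mm across and 6 mm thick, whose top lies 26.5 mm below the ring centre. Ring plane = y-z plane of the chest.
- loose_ring (a point): Centre of the ring of the eye bolt to be screwed; same form as the fixed one. Its own x axis is square to the ring's flat side (pinch the 9 mm bar at the top of the ring along this axis), y lies in the ring plane, z up. Right-hand thread, lead 1.25 mm a turn: clockwise from above goes down. It starts 0.2 to 0.85 turn short of the right position.
- loose_top (a point): Top of the same ring, 24.5 mm above its centre. It turns lightly (0.04 N m) until the shoulder grips the washer, then steadily takes 0.6 N m (0.2 or more still felt at rest in the hand). It grips 45 to 115 degrees before the right position: the first line-up (ring plane along the chest's y, either way round) after the grip is felt. An earlier line-up is still loose. Turning back only loosens it.
- washer_top (a point): Centre of the top of the dark spring washer (33 mm across, 3 mm thick) under the eye bolt to be screwed. The gripping shoulder squashes it by only 0.2 mm per radian; right is 6 mm below point strap_place. The loose thread has some 0.7 mm of play up and down, so heights do not tell how many turns are left.
- strap_grip (a point): Centre of the upright grip of the loose steel locking strap (0.35 kg): 44 x 220 x 5 mm, lying flat, long axis = y, z up, same either way round. Two slots 14 mm wide (x), 56 mm long (y), centred 65 mm either side of the middle. The grip, in its middle, is 12 mm thick (x), 34 mm long (y), rising 45 mm above the strap; this point is 27.5 mm above its underside.
- strap_place (a point): Point on the chest, midway between the two eye bolts at the level of their shoulder tops (88.5 mm above the bench): where the middle of the strap's underside must come to rest.
- padlock_mid (a point): Bystander: middle of a brass padlock lying flat, 35 x 42 x 22 mm and shackle.
- bolt_mid (a point): Bystander: middle of a big hex bolt standing on its head, 75 mm tall, head 36 mm across flats.
- spanner_grip (a point): Bystander: grip of a spanner lying on the bench beyond the chest.

How it is judged:
By the outcome, as a careful person would: the job done as asked, in the order asked, and still so for the second after the job is handed in, with the robot touching nothing.
It also fails if it takes over 72 s, if anything falls off the work surface, if the arm or the gripper's body presses on something with over 40 N, if the wrist force passes 120 N, or if a joint passes its speed limit or range.

## Robot

A 6-joint arm with a two-finger parallel gripper is mounted at the origin on the work surface. World frame = base frame: x ahead of the robot, y to its left, z up, the work surface at z = 0. Lengths are in m, angles in rad, forces in N, time in s.
With the tool pointing down it reaches from about 0.15 to 0.775 m from the base axis. Payload 6.1 kg.
Tool frame: the origin (TCP) lies midway between the tips of the shut fingers; the grasp point (between the pads) lies 19 mm behind it (bot.grip_depth is the distance from the TCP to the grasp point, in m); z points along the fingers, y is the line along which they close (so a half turn about z gives the same grasp; the last joint's range is limited). The gripper opens to 85 mm and grips with 20 to 120 N. Pads are 22 mm wide; open, the fingers measure 114 mm over their backs; the gripper's body (76 mm by 85 mm) begins 54 mm behind the grasp point. The pads swing forward as they close: fully open they stand 13 mm farther back than shut.
Start: joints at [1.219, 0.126, -0.04, 1.405, 0, 1.571], TCP at [0.181, 0.493, 0.231] pointing down, gripper open.
Joint ranges: [-2.72, 2.72], [-0.95, 1.95], [-1.27, 1.35], [-1.78, 2.02], [-1.46, 1.47], [-3.14, 3.14]. Speed limits (rad/s): [2.39, 2.39, 3.01, 3.14, 3.14, 3.14].

## Interface

Orientations are given as a unit quaternion [w, x, y, z].
In Python, from cell import monitor, read_camera, camera_info, order, spotter, bot gives the robot as it stands.
- The arm moves only by the tool servo_tool, never from a script. Its argument "increments" is one flat list of numbers, 7 for each row, row after row: the shift along the tool's x, y, z in units of 40 mm (1.0 is 40 mm), then the turn, a rotation vector about the tool's x, y, z in units of 5 degrees (1.0 is 5 degrees), then the finger opening in mm, from 0 to 85.4. In form: [dx, dy, dz, ax, ay, az, gripper, dx, dy, dz, ax, ay, az, gripper, ...]. A call has 1 to 10 rows; each row shifts and turns the commanded pose from where the row before left it, along the tool's axes as they then stand; what a row does not reach is not made up. A row lasts 1/12 s, in which the tool goes at most 41.7 mm and 7.16 degrees, less where a joint would pass 70% of its speed; a pose out of reach is approached as far as the arm can. A call is refused whole if a number of a shift passes 1 or a number of a turn 1, either way. A call with a gripper value outside its range is refused whole. The fingers move at their own pace and stop on an object; "force" is the grip in N (left out, the last holds). Time passes only in rows, so rows that do not move let the fingers close. It gives the time, the measured TCP pose, the force, the opening and the grip force at its end, in the units of the state.
- monitor.read_state(): the state, without advancing time (a new reading comes with each control period).
- read_camera(name): name is "scene" or "side" or "wrist"; returns the picture (400x640x3 uint8, red, green, blue); there is no depth.
- camera_info(name): a dict with "fx", "fy", "cx", "cy" (pixels), "extrinsics" (4x4, takes a point from camera to world coordinates). Camera axes: x right, y down, z forward; pixel columns grow to the right and rows downward; lengths in m; the calibration is good to about 2 mm. The wrist camera is an equidistant fisheye: a pixel r from the principal point sees the ray r / f radians off the axis. A picture is of the moment at which its call begins: read the wrist's pose just before it. camera_info takes no time and is no camera call; for the wrist camera it gives the pose at the moment of the call.
- order.close_job(): hands the job in; it is judged then, once.
Trained networks look in the newest picture that a camera, given by its name, has taken for a name from the list of things; names that differ only in an ending like _2 or _b are one class to them, and where a whole thing is asked for, a point or a joint stands for the part that bears it (a point fixed in the world has none). Each returns a list of dicts, best first, with "score" (0 to 1); they miss things now and then, are a little off and sometimes report something else, mostly with a low value. They report only what shows in the picture. A call takes as long as a camera call.
- spotter.search_frame(camera, name): "extent" ([left, top, right, bottom] in pixels, round what is visible of it).
The state is a dict: "time_s": time; "q": joint angles; "qd": joint speeds; "tau": joint torques, N m; "eef_pos": TCP position; "orientation": TCP orientation; "force": force on the tool from outside, world axes, zero at the start; "torque": the same for the moment, N m; "finger_gap": finger opening in m; "grip_force": force on a finger pad.
Only numpy, scipy, OpenCV 4.12 (cv2) and the standard library are available. Lean on these libraries where they do the work, as an engineer would, in place of code of your own. Each camera call takes 0.05 s, during which the arm holds its last target. There are 200 camera calls.

## Working session

There is one attempt and no reset: what is moved stays moved. The work goes in short steps, Python scripts to look and compute and a tool call to move; the robot and the scene stay as the last step left them, time stands still between calls to the robot, and variables do not carry over. Pictures are saved under pics/ and viewed, at most 10 in all, crops included, and the job is handed in when it is done.

Besides the shell and the picture viewer there is one more tool, called after "Emit:" as name(argument=value, ...) on one line, values as JSON. servo_tool: Moves the arm, as the interface text tells. Its arguments: {"type":"object","properties":{"increments":{"type":"array","items":{"type":"number"}},"force":{"type":"number"}},"required":["increments"]}

```bash
ls; mkdir -p pics
python3 - <<'E'
from cell import monitor, read_camera, camera_info, order, spotter, bot
import cv2,numpy as np
for c in ["scene","side"]:
    im=read_camera(c); cv2.imwrite(f"pics/{c}0.png",im[:,:,::-1])
    i=camera_info(c); print(c,i["fx"],i["cx"],i["cy"],np.round(i["extrinsics"],3).tolist())
    for n in ["chest","fixed_ring","loose_ring","strap_grip","padlock_mid","bolt_mid","spanner_grip","washer_top"]:
        print(n,[(np.round(d["extent"]).tolist(),round(d["score"],2)) for d in spotter.search_frame(c,n)[:3]])
s=monitor.read_state();print(s)
E
```

```text
pics
scene 445.48331525135774 321.64964260719546 190.77388901479915 [[0.717, 0.415, -0.56, 1.068], [0.697, -0.428, 0.576, -0.538], [-0.001, -0.803, -0.596, 0.653], [0.0, 0.0, 0.0, 1.0]]
chest [([306.0, 128.0, 390.0, 214.0], 0.95)]
fixed_ring [([301.0, 126.0, 392.0, 215.0], 0.63)]
loose_ring [([361.0, 124.0, 368.0, 146.0], 0.53)]
strap_grip [([154.0, 255.0, 266.0, 326.0], 0.89)]
padlock_mid [([254.0, 225.0, 276.0, 244.0], 0.72)]
bolt_mid [([295.0, 234.0, 310.0, 277.0], 0.69), ([305.0, 125.0, 394.0, 214.0], 0.16)]
spanner_grip [([341.0, 239.0, 406.0, 298.0], 0.91), ([152.0, 256.0, 266.0, 327.0], 0.67)]
washer_top [([357.0, 125.0, 372.0, 149.0], 0.65)]
side 391.35507990220276 322.14762510838733 199.066728188056 [[0.857, -0.351, 0.378, 0.326], [-0.515, -0.579, 0.632, -0.508], [-0.003, -0.736, -0.677, 0.628], [0.0, 0.0, 0.0, 1.0]]
chest [([186.0, 146.0, 282.0, 249.0], 0.86)]
fixed_ring [([185.0, 146.0, 282.0, 246.0], 0.72), ([314.0, 207.0, 397.0, 237.0], 0.47)]
loose_ring [([200.0, 146.0, 223.0, 168.0], 0.75)]
strap_grip [([313.0, 296.0, 394.0, 399.0], 0.68), ([205.0, 148.0, 222.0, 169.0]
[... 222 characters left out ...]
, 220.0, 174.0], 0.51)]
{'time_s': 0.9, 'q': array([ 1.21898811e+00,  1.25821001e-01, -3.95502986e-02,  1.40539838e+00,
       -1.95537492e-05,  1.57078075e+00]), 'qd': array([-0.00017552,  0.00037596,  0.00011995, -0.00085103, -0.00246099,
        0.00069803]), 'tau': array([-5.54700273e-04, -4.35697460e+01,  3.53087068e+01,  1.26042618e-03,
       -1.02615600e-04, -9.17856191e-08]), 'eef_pos': array([0.18092113, 0.49285025, 0.23130628]), 'orientation': array([1.19572791e-05, 1.74990696e-01, 9.84570087e-01, 1.14045910e-05]), 'force': array([ 0.30210621, -0.4983124 , -0.8981758 ]), 'torque': array([-0.00063701, -0.02465948,  0.00153468]), 'grip_force': 0.0, 'finger_gap': 0.08546848647377392}
```

Run:
```python
import cv2,numpy as np
a=cv2.imread("pics/scene0.png");b=cv2.imread("pics/side0.png")
cv2.imwrite("pics/c1.png",cv2.resize(a[110:340,140:410],(800,600)[:2] and (704,600),interpolation=cv2.INTER_CUBIC))
cv2.imwrite("pics/c2.png",cv2.resize(b[135:400,170:410],(543,600),interpolation=cv2.INTER_CUBIC))
```

```text
(no output)
```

View pics/c1.png

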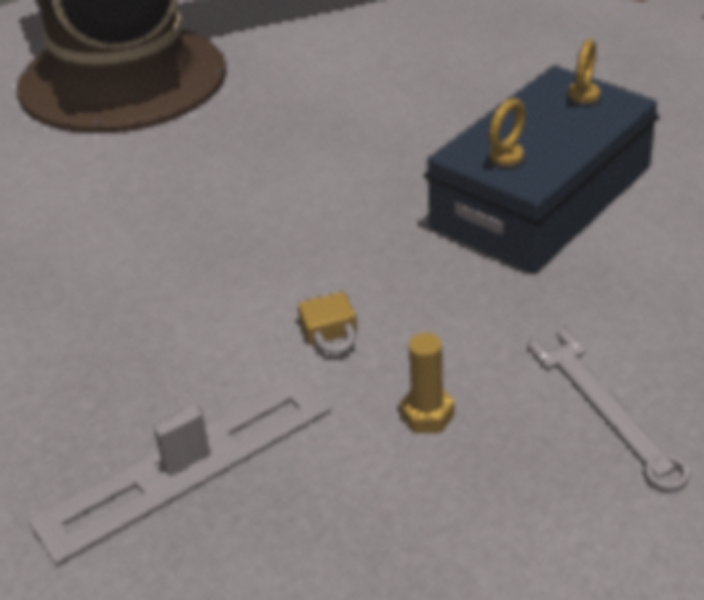

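View pics/c2.png

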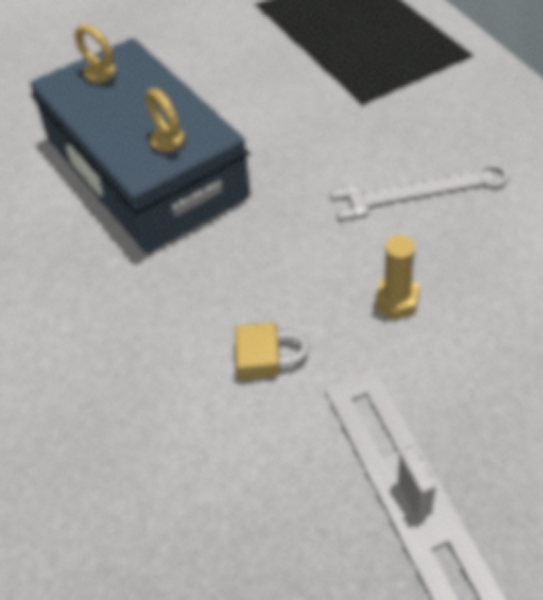

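```bash
cat > h.py <<'E'
import numpy as np
from cell import monitor, read_camera, camera_info, order, spotter, bot
from scipy.optimize import least_squares
from scipy.spatial.transform import Rotation as R
def ray(c,u,v,i=None):
    i=i or camera_info(c);E=np.array(i["extrinsics"])
    x=(u-i["cx"])/i["fx"];y=(v-i["cy"])/i["fy"]
    if c=="wrist":
        r=np.hypot(x,y);d=np.array([np.sin(r)*x/r,np.sin(r)*y/r,np.cos(r)])
    else: d=np.array([x,y,1]);d/=np.linalg.norm(d)
    return E[:3,3],E[:3,:3]@d
def plane(c,u,v,z,i=None):
    o,d=ray(c,u,v,i);return o+d*(z-o[2])/d[2]
def tri(rs):
    A=0;b=0
    for o,d in rs:
        P=np.eye(3)-np.outer(d,d);A=A+P;b=b+P@o
    return np.linalg.solve(A,b)
def proj(c,p,i=None):
    i=i or camera_info(c);E=np.array(i["extrinsics"]);q=(np.asarray(p)-E[:3,3])@E[:3,:3]
    if c=="wrist":
        r=np.linalg.norm(q[...,:2],axis=-1);t=np.arctan2(r,q[...,2]);q=q[...,:2]/r[...,None]*t[...,None]
    else:q=q[...,:2]/q[...,2:]
    return q*[i["fx"],i["fy"]]+[i["cx"],i["cy"]]
E
python3 - <<'E'
from h import *
sc=lambda u,v:(140+u/2.607,110+v/2.609)
sd=lambda u,v:(170+u/2.2625,135+v/2.264)
P={}
for n,a,b,z in [("fixed",(507,123),(161,110),.115),("loose",(586,62),(95,47),.115),("lshoulder",(585,92),(100,72),.0885),("fshoulder",(508,152),(167,136),.0885),("grip_c",(183,442),(413,490),.0275),
 ("padlock",(327,312),(257,350),.02),("bolttop",(425,342),(400,246),.075)]:
    r=[ray("scene",*sc(*a)),ray("side",*sd(*b))]
    print(n,tri(r).round(4),plane("scene",*sc(*a),z).round(4),plane("side",*sd(*b),z).round(4))
# strap corners z=.005
q=[plane("scene",*sc(*c),.005).round(4) for c in [(33,522),(60,562),(330,409),(296,400)]];print(q)
print([plane("side",*sd(*c),.005).round(4) for c in [(326,390),(370,378)]])
# lid corners
print([plane("scene",*sc(*c),.08).round(4) for c in [(430,160),(540,212),(657,105),(556,67)]])
print([plane("side",*sd(*c),.08).round(4) for c in [(33,90),(136,200),(246,150),(133,40)]])
for n,a,z in [("spL",(530,340),0.005),("spR",(690,480),.005)]: print(n,plane("scene",*sc(*a),z))
i=camera_info("wrist");print(i["fx"],i["cx"],i["cy"],np.round(i["extrinsics"],3).tolist(), bot.grip_depth)
E
```

```text
fixed [0.4953 0.0936 0.1163] [0.4943 0.0944 0.115 ] [0.4959 0.0957 0.115 ]
loose [0.4775 0.22   0.1159] [0.4748 0.2247 0.115 ] [0.4773 0.2178 0.115 ]
lshoulder [0.4771 0.2223 0.0829] [0.4818 0.2172 0.0885] [0.4753 0.2126 0.0885]
fshoulder [0.4963 0.0939 0.0855] [0.4989 0.0914 0.0885] [0.4952 0.0898 0.0885]
grip_c [ 0.5199 -0.2754  0.0219] [ 0.5242 -0.2754  0.0275] [ 0.5177 -0.2798  0.0275]
padlock [ 0.48   -0.1079  0.0146] [ 0.4838 -0.1088  0.02  ] [ 0.4783 -0.1141  0.02  ]
bolttop [ 0.6112 -0.1189  0.0749] [ 0.6108 -0.1176  0.075 ] [ 0.6108 -0.1204  0.075 ]
[array([ 0.4917, -0.3801,  0.005 ]), array([ 0.5347, -0.3841,  0.005 ]), array([ 0.557 , -0.1688,  0.005 ]), array([ 0.531 , -0.1809,  0.005 ])]
[array([ 0.5122, -0.1667,  0.005 ]), array([ 0.5482, -0.1756,  0.005 ])]
[array([0.4497, 0.0437, 0.08  ]), array([0.5701, 0.0537, 0.08  ]), array([0.5371, 0.2574, 0.08  ]), array([0.4212, 0.2457, 0.08  ])]
[array([0.4115, 0.2306, 0.08  ]), array([0.4432, 0.0366, 0.08  ]), array([0.552 , 0.0442, 0.08  ]), array([0.526 , 0.2585, 0.08  ])]
spL [ 0.61510165 -0.00555863  0.005     ]
spR [ 0.79461675 -0.03454044  0.005     ]
309.70691628693146 317.8136988440849 196.6702986414433 [[0.344, 0.893, 0.289, 0.106], [0.939, -0.327, -0.107, 0.52], [-0.0, 0.308, -0.951, 0.374], [0.0, 0.0, 0.0, 1.0]] 0.0187
```

Emit:
servo_tool(increments=[-0.94,-0.32,0,0,0,0,85,-0.94,-0.32,0,0,0,0,85,-0.94,-0.32,0,0,0,0,85,-0.94,-0.32,0,0,0,0,85,-0.94,-0.32,0,0,0,0,85,-0.94,-0.32,0,0,0,0,85,-0.94,-0.32,0,0,0,0,85,-0.94,-0.32,0,0,0,0,85,-0.94,-0.32,0,0,0,0,85,-0.94,-0.32,0,0,0,0,85])

```text
time_s: 1.73
eef_pos: [0.4911, 0.2415, 0.2315]
orientation: [0.0, 0.175, 0.985, 0.0]
force: [0.6, 0.9, 0.3]
finger_gap: 0.0846
grip_force: 0.0
```

Emit:
servo_tool(increments=[-0.94,-0.32,0,0,0,0,85,-0.94,-0.32,0,0,0,0,85,0,0,0,0,0,0,85,0,0,0,0,0,0,85])

```text
time_s: 2.07
eef_pos: [0.5528, 0.1915, 0.2305]
orientation: [-0.001, 0.177, 0.984, -0.0]
force: [0.1, 0.8, -0.2]
finger_gap: 0.085
grip_force: 0.0
```

Run:
```python
from h import *
import cv2
i=camera_info("wrist");im=read_camera("wrist");cv2.imwrite("pics/w1.png",im[:,:,::-1])
np.save("w1.npy",i["extrinsics"])
for n in ["chest","fixed_ring","loose_ring","washer_top"]:
    for d in spotter.search_frame("wrist",n)[:3]: print(n,np.round(d["extent"]).tolist(),round(d["score"],2))
for p in [(.4953,.094,.1395),(.4775,.222,.1395)]:print(proj("wrist",p,i))
s=monitor.read_state();print(s["time_s"],s["eef_pos"],s["torque"],s["force"],s["q"])
```

```text
chest [152.0, 26.0, 382.0, 224.0] 0.81
fixed_ring [151.0, 22.0, 387.0, 229.0] 0.84
fixed_ring [118.0, 255.0, 161.0, 297.0] 0.72
loose_ring [296.0, 76.0, 341.0, 116.0] 0.67
washer_top [297.0, 74.0, 345.0, 118.0] 0.81
washer_top [295.0, 74.0, 340.0, 117.0] 0.32
[184.42973038 178.46154037]
[322.02172615  97.79459261]
2.3167 [0.55066749 0.19412839 0.23161212] [ 0.0099643   0.0001419  -0.02003046] [ 0.84684245  0.38023782 -0.11406369] [3.38854059e-01 2.38932855e-01 9.79872125e-02 1.42963765e+00
 1.49030059e-04 6.88843478e-01]
```

View pics/w1.png

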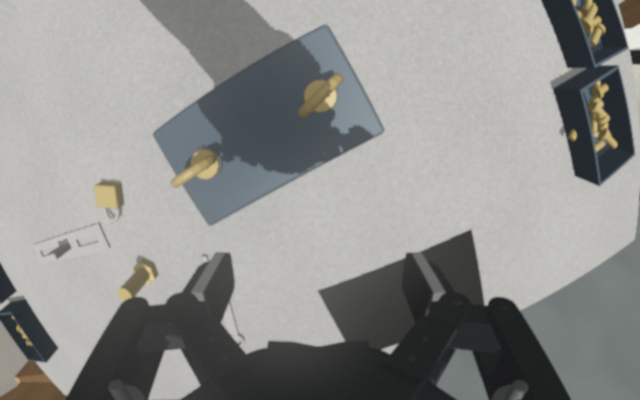

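```bash
cat > fit.py <<'E'
from h import *
import cv2
from scipy.optimize import differential_evolution
S=4
t=np.linspace(0,2*np.pi,41);ph=np.linspace(0,2*np.pi,13)
def sil(c,i,x,y,a,zc,shape):
    m=np.zeros(shape,np.uint8)
    n=np.array([np.cos(a),np.sin(a),0]);e=np.array([-np.sin(a),np.cos(a),0]);k=np.array([0,0,1.])
    C=np.array([x,y,zc])
    for j in range(40):
        q=[]
        for tt in t[j:j+2]:
            rd=np.cos(tt)*e+np.sin(tt)*k
            q.append(C+rd*.020+.0045*(np.cos(ph)[:,None]*rd+np.sin(ph)[:,None]*n))
        h=cv2.convexHull((proj(c,np.vstack(q),i)*S).astype(np.float32))
        cv2.fillConvexPoly(m,h.astype(np.int32),1)
    o=[C+np.c_[.015*np.cos(t),.015*np.sin(t),0*t+z] for z in(-.0265,-.0325)]
    h=cv2.convexHull((proj(c,np.vstack(o),i)*S).astype(np.float32));cv2.fillConvexPoly(m,h.astype(np.int32),1)
    return m
def fit(c,im,i,p0,zc=.115,ar=(-np.pi/2,np.pi/2)):
    hsv=cv2.cvtColor(cv2.resize(im,None,fx=S,fy=S,interpolation=cv2.INTER_CUBIC),cv2.COLOR_RGB2HSV)
    M=((hsv[...,0]>10)&(hsv[...,0]<32)&(hsv[...,1]>90)&(hsv[...,2]>45)).astype(np.uint8)
    u=proj(c,np.array([*p0,zc]),i)*S
    w=int(45*S);x0,y0=max(int(u[0])-w,0),max(int(u[1])-w,0)
    sl=(slice(y0,int(u[1])+w),slice(x0,int(u[0])+w))
    def cost(p):
        m=sil(c,i,p[0],p[1],p[2],zc,M.shape)[sl];q=M[sl]
        return 1-(m&q).sum()/max((m|q).sum(),1)
    r=differential_evolution(cost,[(p0[0]-.015,p0[0]+.015),(p0[1]-.015,p0[1]+.015),ar],maxiter=25,popsize=8,seed=1,tol=1e-3)
    return r.x,r.fun
E
cat > r1.py <<'E'
from fit import *
import cv2
i=dict(camera_info("wrist"));i["extrinsics"]=np.load("w1.npy")
im=cv2.imread("pics/w1.png")[:,:,::-1].copy()
for n,p in [("F",(.4953,.094)),("L",(.4775,.222))]:
    x,f=fit("wrist",im,i,p,.115);print("wrist",n,x.round(4),np.degrees(x[2]).round(1),f)
for c in["scene","side"]:
    im=cv2.imread(f"pics/{c}0.png")[:,:,::-1].copy();i=camera_info(c)
    for n,p in [("F",(.4953,.094)),("L",(.4775,.222))]:
        x,f=fit(c,im,i,p,.115);print(c,n,x.round(4),np.degrees(x[2]).round(1),f)
E
time python3 r1.py
```

```text
wrist F [0.4941 0.0871 0.1384] 7.9 0.8486591276252019
wrist L [0.4752 0.2212 0.3506] 20.1 0.594379056209438
scene F [0.4965 0.0926 0.1877] 10.8 0.4713366262535549
scene L [0.4782 0.2202 0.4937] 28.3 0.8720177821684366
side F [0.4957 0.091  0.0582] 3.3 0.479760510217363
side L [0.4765 0.2175 0.2887] 16.5 0.6406671572234486
real	0m5.001s
user	0m5.524s
sys	0m0.130s
```

```bash
python3 - <<'E'
s=open('fit.py').read()
a=s.index("    hsv=");b=s.index("    u=proj")
s=s[:a]+"""    b=cv2.resize(im,None,fx=S,fy=S,interpolation=cv2.INTER_LINEAR).astype(int)
    M=((b[...,0]-b[...,2])>18+0*b[...,0]).astype(np.uint8)
    k,L,st,ce=cv2.connectedComponentsWithStats(M)
    u=proj(c,np.array([*p0,zc]),i)*S
    dd=[np.linalg.norm(ce[j]-u) if st[j,4]>60*S else 1e9 for j in range(k)];dd[0]=1e9
    M=(L==int(np.argmin(dd))).astype(np.uint8)
"""+s[b:]
open('fit.py','w').write(s)
E
python3 r1.py
```

```text
wrist F [0.4944 0.0929 0.1493] 8.6 0.034283903675538685
wrist L [0.4752 0.222  0.442 ] 25.3 0.03171834977382959
scene F [0.4965 0.0923 0.1643] 9.4 0.07374354156881169
scene L [0.4782 0.2206 0.4015] 23.0 0.07030778515389258
side F [0.4955 0.0898 0.1053] 6.0 0.07101505210343495
side L [0.4767 0.2191 0.4261] 24.4 0.10320212115031613
```

Emit:
servo_tool(increments=[0,0,0,0,0,-1,85,0,0,0,0,0,-1,85,0,0,0,0,0,-1,85,0,0,0,0,0,-1,85,0,0,0,0,0,-1,85,0,0,0,0,0,-1,85,0,0,0,0,0,-1,85,0,0,0,0,0,-1,85,0,0,0,0,0,-1,85,0,0,0,0,0,-1,85])

```text
time_s: 3.15
eef_pos: [0.5507, 0.1943, 0.2318]
orientation: [0.0, -0.261, 0.965, 0.0]
force: [0.0, 0.0, 1.0]
finger_gap: 0.0853
grip_force: 0.0
```

Emit:
servo_tool(increments=[0,0,0,0,0,-1,85,0,0,0,0,0,-1,85,0,0,0,0,0,-1,85,0,0,0,0,0,-1,85,0,0,0,0,0,-1,85,0,0,0,0,0,-1,85,0,0,0,0,0,-1,85,0,0,0,0,0,-1,85,0,0,0,0,0,-1,85,0,0,0,0,0,-1,85])

```text
time_s: 3.98
eef_pos: [0.5507, 0.1942, 0.2318]
orientation: [0.0, -0.644, 0.765, -0.0]
force: [0.6, -0.2, 0.3]
finger_gap: 0.0847
grip_force: 0.0
```

Emit:
servo_tool(increments=[0,0,0,0,0,-1,85,0,0,0,0,0,-1,85,0,0,0,0,0,-1,85,0,0,0,0,0,-1,85,0,0,0,0,0,-1,85,0,0,0,0,0,-1,85,0,0,0,0,0,-1,85,0,0,0,0,0,0,85,0,0,0,0,0,0,85])

```text
time_s: 4.73
eef_pos: [0.551, 0.194, 0.2317]
orientation: [-0.0, 0.842, -0.539, 0.0]
force: [0.4, 0.7, 0.7]
finger_gap: 0.0851
grip_force: 0.0
```

```bash
cat >> h.py <<'E'
def go(target,yaw_y=None,tilt=True):
    """print shift (units) in present tool axes to world target and az units to y-yaw (deg)"""
    s=monitor.read_state();w,x,y,z=s["orientation"];M=R.from_quat([x,y,z,w]).as_matrix()
    print("t",round(s["time_s"],2),"pos",s["eef_pos"].round(4),"yawy",np.degrees(np.arctan2(M[1,1],M[0,1])).round(2),"zax",M[:,2].round(4),"F",s["force"].round(1),"T",s["torque"].round(3),"q6",s["q"][5].round(3),"gap",round(s["finger_gap"],4),"gf",round(s["grip_force"],1))
    if target is not None: print("shift units",(M.T@(np.array(target)-s["eef_pos"])/.04).round(3))
    if yaw_y is not None:
        tx=np.array([np.cos(np.radians(yaw_y)),np.sin(np.radians(yaw_y)),0])
        print("az units",(np.degrees(np.arctan2(-M[:,0]@tx,M[:,1]@tx))/5).round(3))
E
python3 -c "
from h import *
go((.4762,.2212,.2),205.2)"
```

```text
t 4.73 pos [0.551  0.194  0.2317] yawy -155.21 zax [ 5.e-04  2.e-04 -1.e+00] F [0.4 0.7 0.7] T [-0.011 -0.034  0.029] q6 -1.665 gap 0.0851 gf 0.0
shift units [-1.402  1.411  0.791]
az units -0.082
```

Emit:
servo_tool(increments=[-0.47,0.47,0.26,0,0,-0.08,85,-0.47,0.47,0.26,0,0,0,85,-0.46,0.47,0.26,0,0,0,85,0,0,0,0,0,0,85,0,0,0,0,0,0,85])

```text
time_s: 5.15
eef_pos: [0.4752, 0.2204, 0.2001]
orientation: [0.0, 0.845, -0.535, -0.0]
force: [0.4, -0.5, -1.4]
finger_gap: 0.0846
grip_force: 0.0
```

```bash
cat > look.py <<'E'
from fit import *
import sys
i=dict(camera_info("wrist"));im=read_camera("wrist");cv2.imwrite(f"pics/{sys.argv[1]}.png",im[:,:,::-1])
for n,p in [("F",(.495,.0925)),("L",(.4758,.2212))]:
    try:
        x,f=fit("wrist",im,i,p,.115,(-.6,1.0));print("wrist",n,x.round(4),np.degrees(x[2]).round(1),round(f,3))
    except Exception as e: print(n,e)
go((.4758,.2213,.115),205.2)
E
python3 look.py w2
```

```text
wrist F [0.4938 0.0928 0.1368] 7.8 0.026
wrist L [0.4749 0.2216 0.4339] 24.9 0.053
t 5.2 pos [0.4765 0.2204 0.2006] yawy -154.76 zax [ 9.e-04  2.e-04 -1.e+00] F [-0.1 -0.5  0.3] T [-0.026 -0.041 -0.02 ] q6 -1.578 gap 0.0852 gf 0.0
shift units [-0.028  0.007  2.14 ]
az units 0.008
```

Emit:
servo_tool(increments=[-0.03,0.02,0.6,0,0,0,85,0,0,0.6,0,0,0,85,0,0,0.55,0,0,0,85,0,0,0.4,0,0,0,85,0,0,0,0,0,0,40,0,0,0,0,0,0,0,0,0,0,0,0,0,0,0,0,0,0,0,0,0,0,0,0,0,0,0,0,0,0,0,0,0,0,0], force=30)

```text
time_s: 6.03
eef_pos: [0.4761, 0.2209, 0.1151]
orientation: [-0.001, 0.844, -0.536, 0.0]
force: [-0.6, -0.6, 0.6]
finger_gap: 0.0118
grip_force: 0.0
```

```bash
python3 -c "
from h import *
go((.4758,.2213,.1145),205.2)"
```

```text
t 6.03 pos [0.4761 0.2209 0.1151] yawy -154.77 zax [ 1.6e-03  7.0e-04 -1.0e+00] F [-0.6 -0.6  0.6] T [-0.021  0.033  0.018] q6 -1.577 gap 0.0118 gf 0.0
shift units [-0.012  0.003  0.016]
az units 0.007
```

Emit:
servo_tool(increments=[0,0,0,0,0,0,0,0,0,0,0,0,0,0,0,0,0,0,0,0,0,0,0,0,0,0,0,0], force=100)

```text
time_s: 6.37
eef_pos: [0.4761, 0.2209, 0.1148]
orientation: [-0.001, 0.845, -0.536, 0.0]
force: [0.4, 0.0, 6.1]
finger_gap: 0.0068
grip_force: 97.7
```

```bash
python3 -c "
from h import *
go((.4758,.2213,.1145),205.2)"
```

```text
t 6.37 pos [0.4761 0.2209 0.1148] yawy -154.76 zax [ 1.6e-03  7.0e-04 -1.0e+00] F [0.4 0.  6.1] T [ 0.108 -0.229 -0.055] q6 -1.577 gap 0.0068 gf 97.7
shift units [-0.011  0.002  0.009]
az units 0.008
```

Emit:
servo_tool(increments=[0,0,0,0,0,0.5,0,0,0,0,0,0,1,0,0,0,0,0,0,1,0,0,0,0,0,0,1,0,0,0,0.004,0,0,1,0,0,0,0,0,0,1,0,0,0,0,0,0,1,0,0,0,0,0,0,1,0,0,0,0,0,0,1,0,0,0,0,0,0,0.5,0], force=110)

```text
time_s: 7.2
eef_pos: [0.4755, 0.2209, 0.1144]
orientation: [0.0, -0.574, 0.819, 0.0]
force: [-0.6, 0.4, 5.9]
finger_gap: 0.0062
grip_force: 108.2
```

```bash
python3 -c "
from h import *
go((.4758,.2213,.1145),8.5)"
```

```text
t 7.2 pos [0.4755 0.2209 0.1144] yawy 160.03 zax [ 4.e-04  7.e-04 -1.e+00] F [-0.6  0.4  5.9] T [0.106 0.209 0.01 ] q6 -0.788 gap 0.0062 gf 108.2
shift units [-0.011 -0.003 -0.002]
az units 30.306
```

Emit:
servo_tool(increments=[0,0,0,0,0,1,0,0,0,0,0,0,1,0,0,0,0.002,0,0,1,0,0,0,0,0,0,1,0,0,0,0,0,0,1,0,0,0,0,0,0,1,0,0,0,0,0,0,0,0])

```text
time_s: 7.78
eef_pos: [0.4753, 0.2212, 0.1143]
orientation: [0.0, -0.342, 0.94, 0.001]
force: [-1.7, 1.7, 6.0]
finger_gap: 0.0061
grip_force: 108.2
```

```bash
python3 look.py w3
```

```text
wrist F [0.4943 0.0933 0.161 ] 9.2 0.027
wrist L [ 0.4753  0.2218 -0.5993] -34.3 0.288
t 7.83 pos [0.4753 0.2212 0.1143] yawy 130.22 zax [-1.0e-04  1.3e-03 -1.0e+00] F [-0.9  1.5  5.9] T [ 0.261  0.242 -0.139] q6 -0.267 gap 0.0061 gf 108.2
shift units [-0.012 -0.006 -0.017]
az units -14.997
```

View pics/w3.png

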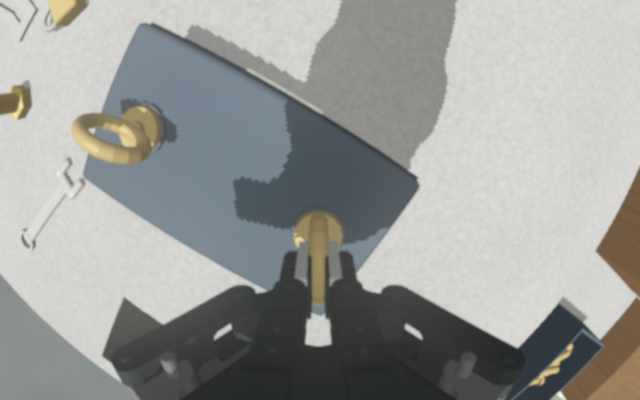

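Emit:
servo_tool(increments=[0,0,0.002,0,0,1,0,0,0,0,0,0,1,0,0,0,0,0,0,0,0])

```text
time_s: 8.08
eef_pos: [0.4752, 0.2212, 0.1143]
orientation: [0.0, -0.259, 0.966, 0.001]
force: [-1.5, 2.4, 5.9]
finger_gap: 0.0056
grip_force: 108.3
```

```bash
python3 -c "
from h import *
go((.4758,.2213,.1145),8.5)"
```

```text
t 8.08 pos [0.4752 0.2212 0.1143] yawy 120.06 zax [-3.0e-04  1.5e-03 -1.0e+00] F [-1.5  2.4  5.9] T [ 0.363  0.374 -0.093] q6 -0.09 gap 0.0056 gf 108.3
shift units [-0.014 -0.006 -0.006]
az units 22.312
```

Emit:
servo_tool(increments=[0,0,0.002,0,0,1,0,0,0,0,0,0,1,0,0,0,0,0,0,0,0])

```text
time_s: 8.33
eef_pos: [0.4752, 0.2214, 0.1142]
orientation: [0.0, -0.174, 0.985, 0.001]
force: [-0.6, 2.4, 5.8]
finger_gap: 0.0059
grip_force: 108.3
```

```bash
python3 -c "
from h import *
go((.4758,.2213,.1145),8.5)"
```

```text
t 8.33 pos [0.4752 0.2214 0.1142] yawy 110.06 zax [-2.0e-04  1.7e-03 -1.0e+00] F [-0.6  2.4  5.8] T [ 0.392  0.396 -0.022] q6 0.085 gap 0.0059 gf 108.3
shift units [-0.014 -0.007 -0.007]
az units 20.312
```

Emit:
servo_tool(increments=[0,0,0.002,0,0,1,0,0,0,0,0,0,1,0,0,0,0,0,0,1,0,0,0,0,0,0,0,0])

```text
time_s: 8.67
eef_pos: [0.4752, 0.2215, 0.1142]
orientation: [-0.0, -0.044, 0.999, 0.001]
force: [-1.6, 2.5, 6.2]
finger_gap: 0.006
grip_force: 108.3
```

```bash
python3 -c "
from h import *
go((.4758,.2213,.1145),8.5)"
```

```text
t 8.67 pos [0.4752 0.2215 0.1142] yawy 95.07 zax [-2.0e-04  2.1e-03 -1.0e+00] F [-1.6  2.5  6.2] T [ 0.568  0.458 -0.045] q6 0.347 gap 0.006 gf 108.3
shift units [-0.015 -0.007 -0.008]
az units 17.313
```

Emit:
servo_tool(increments=[0,0,0.002,0,0,1,0,0,0,0,0,0,1,0,0,0,0,0,0,1,0,0,0,0,0,0,0,0])

```text
time_s: 9.0
eef_pos: [0.4752, 0.2217, 0.1141]
orientation: [-0.0, 0.087, 0.996, 0.001]
force: [-1.2, 3.3, 5.6]
finger_gap: 0.0059
grip_force: 108.3
```

```bash
python3 -c "
from h import *
go((.4758,.2213,.1145),8.5)"
```

```text
t 9.0 pos [0.4752 0.2217 0.1141] yawy 80.07 zax [-2.0e-04  2.4e-03 -1.0e+00] F [-1.2  3.3  5.6] T [ 0.629  0.386 -0.021] q6 0.608 gap 0.0059 gf 108.3
shift units [-0.016 -0.007 -0.009]
az units 14.315
```

Emit:
servo_tool(increments=[0,0,0.002,0,0,1,0,0,0,0,0,0,1,0,0,0,0,0,0,1,0,0,0,0,0,0,0,0])

```text
time_s: 9.33
eef_pos: [0.4753, 0.2219, 0.1141]
orientation: [-0.0, 0.216, 0.976, 0.001]
force: [-1.4, 3.9, 5.3]
finger_gap: 0.006
grip_force: 108.3
```

```bash
python3 -c "
from h import *
go((.4758,.2213,.1145),8.5)"
```

```text
t 9.33 pos [0.4753 0.2219 0.1141] yawy 65.08 zax [-1.0e-04  2.8e-03 -1.0e+00] F [-1.4  3.9  5.3] T [0.719 0.36  0.006] q6 0.87 gap 0.006 gf 108.3
shift units [-0.017 -0.007 -0.01 ]
az units 11.316
```

Emit:
servo_tool(increments=[0,0,0.002,0,0,1,0,0,0,0,0,0,1,0,0,0,0,0,0,1,0,0,0,0,0,0,0,0])

```text
time_s: 9.67
eef_pos: [0.4753, 0.2219, 0.114]
orientation: [-0.0, 0.341, 0.94, 0.001]
force: [-1.9, 3.2, 5.2]
finger_gap: 0.0061
grip_force: 108.9
```

```bash
python3 -c "
from h import *
go((.4758,.2213,.1145),8.5)"
```

```text
t 9.67 pos [0.4753 0.2219 0.114 ] yawy 50.15 zax [ 0.      0.0027 -1.    ] F [-1.9  3.2  5.2] T [0.721 0.352 0.468] q6 1.131 gap 0.0061 gf 108.9
shift units [-0.019 -0.003 -0.011]
az units 8.33
```

Emit:
servo_tool(increments=[0,0,0.004,0,0,1,0,0,0,0,0,0,1,0,0,0,0,0,0,1,0,0,0,0,0,0,1,0,0,0,0,0,0,1,0,0,0,0,0,0,1,0,0,0,0,0,0,1,0,0,0,0,0,0,1,0,0,0,0,0,0,0.3,0,0,0,0,0,0,0,0])

```text
time_s: 10.5
eef_pos: [0.4756, 0.2222, 0.114]
orientation: [-0.001, 0.651, 0.759, 0.001]
force: [-0.4, 4.8, 4.9]
finger_gap: 0.0061
grip_force: 108.8
```

```bash
python3 -c "
from h import *
go((.4758,.2213,.1145),8.4)"; python3 look.py w4
```

```text
t 10.5 pos [0.4756 0.2222 0.114 ] yawy 8.79 zax [ 7.0e-04  3.2e-03 -1.0e+00] F [-0.4  4.8  4.9] T [0.911 0.215 0.533] q6 1.853 gap 0.0061 gf 108.8
shift units [-0.022  0.001 -0.014]
az units 0.079
wrist F [0.4888 0.0845 0.7934] 45.5 1.0
wrist L [0.4752 0.223  0.1836] 10.5 0.173
t 10.55 pos [0.4756 0.2222 0.1139] yawy 8.85 zax [ 6.0e-04  3.2e-03 -1.0e+00] F [-0.8  4.7  6.2] T [0.959 0.131 0.503] q6 1.852 gap 0.0062 gf 108.8
shift units [-0.022  0.001 -0.027]
az units 32.731
```

View pics/w4.png

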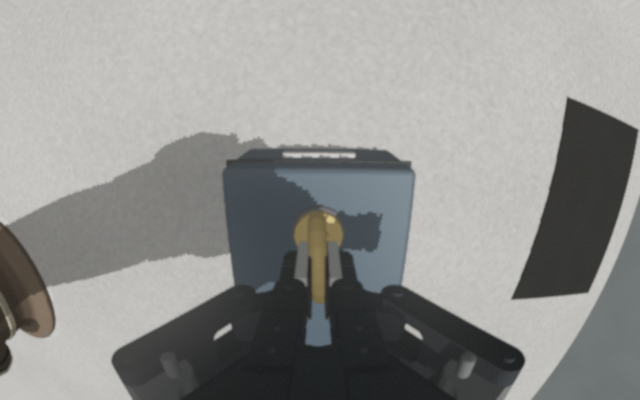

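Emit:
servo_tool(increments=[0,0,0,0,0,0,85,0,0,0,0,0,0,85,0,0,0,0,0,0,85,0,0,-0.5,0,0,0,85,0,0,-1,0,0,0,85,0,0,-1,0,0,0,85,-0.6,0,-0.5,0,0,0,85,-0.9,0,-0.2,0,0,0,85,-0.5,0,0,0,0,0,85,0,0,0,0,0,0,85])

```text
time_s: 11.38
eef_pos: [0.4882, 0.1386, 0.2419]
orientation: [0.001, 0.653, 0.758, -0.0]
force: [0.3, -0.5, -0.1]
finger_gap: 0.0851
grip_force: 0.0
```

```bash
python3 look.py w5
cat > r2.py <<'E'
from fit import *
for c in["scene","side"]:
    im=read_camera(c);i=camera_info(c);cv2.imwrite(f"pics/{c}5.png",im[:,:,::-1])
    for n,p in [("F",(.4953,.094)),("L",(.4775,.222))]:
        x,f=fit(c,im,i,p,.115);print(c,n,x.round(4),np.degrees(x[2]).round(1),f)
E
python3 r2.py
```

```text
wrist F [0.4944 0.0926 0.1432] 8.2 0.031
wrist L [0.4756 0.2214 0.2074] 11.9 0.038
t 11.43 pos [0.4878 0.1399 0.2413] yawy 8.56 zax [-0.e+00 -3.e-04 -1.e+00] F [ 0.4 -0.5  0.6] T [0.032 0.02  0.03 ] q6 1.701 gap 0.0851 gf 0.0
shift units [2.057 0.007 3.157]
az units 32.671
scene F [0.4966 0.0924 0.1559] 8.9 0.09197211603328082
scene L [0.4792 0.22   0.2279] 13.1 0.104629871828407
side F [0.4954 0.0898 0.1166] 6.7 0.08133789433675409
side L [0.4765 0.2181 0.1851] 10.6 0.10049282194128994
```

Emit:
servo_tool(increments=[0.7,0,0.1,0,0,-0.7,85,0.7,0.04,0.1,0,0,0,85,0.65,0.08,0.1,0,0,0,85,0,0,0.8,0,0,0,85,0,0,0.8,0,0,0,85,0,0,0,0,0,0,85,0,0,0,0,0,0,85])

```text
time_s: 12.12
eef_pos: [0.4748, 0.2232, 0.1636]
orientation: [-0.001, 0.627, 0.779, -0.002]
force: [-0.4, -1.1, 0.3]
finger_gap: 0.085
grip_force: 0.0
```

```bash
python3 -c "
from h import *
go((.4757,.2216,.114),12)"
```

```text
t 12.12 pos [0.4748 0.2232 0.1636] yawy 12.32 zax [-0.0046 -0.0021 -1.    ] F [-0.4 -1.1  0.3] T [-0.042 -0.014 -0.007] q6 1.795 gap 0.085 gf 0.0
shift units [-0.044  0.019  1.239]
az units 0.065
```

Emit:
servo_tool(increments=[-0.04,0.02,0.62,0,0,0.06,85,0,0,0.62,0,0,0,85,0,0,0,0,0,0,30,0,0,0,0,0,0,0,0,0,0,0,0,0,0,0,0,0,0,0,0,0,0,0,0,0,0,0,0,0,0,0,0,0,0,0,0,0,0,0,0,0,0,0,0,0,0,0,0,0], force=110)

```text
time_s: 12.95
eef_pos: [0.4772, 0.2217, 0.117]
orientation: [-0.0, 0.63, 0.777, 0.0]
force: [-6.1, -2.4, 8.0]
finger_gap: 0.0058
grip_force: 107.7
```

Emit:
servo_tool(increments=[0,0,0,0,0,0,0,0,0,0,0,0,0,0,0,0,0,0,0,0,0])

```text
time_s: 13.2
eef_pos: [0.4772, 0.2217, 0.117]
orientation: [-0.0, 0.63, 0.777, 0.0]
force: [-4.7, -1.4, 7.6]
finger_gap: 0.0059
grip_force: 107.8
```

```bash
python3 -c "
from h import *
go((.4757,.2216,.114),5)"
```

```text
t 13.2 pos [0.4772 0.2217 0.117 ] yawy 11.95 zax [ 0.e+00  7.e-04 -1.e+00] F [-4.7 -1.4  7.6] T [-0.172  1.041 -0.037] q6 1.797 gap 0.0059 gf 107.8
shift units [ 0.005 -0.038  0.076]
az units 1.391
```

Emit:
servo_tool(increments=[0,-0.02,0,0,0,0.4,0,0,0,0,0,0,0.5,0,0,0,0,0,0,0.5,0,0,0,0,0,0,0,0,0,0,0,0,0,0,0])

```text
time_s: 13.62
eef_pos: [0.4768, 0.2216, 0.117]
orientation: [0.0, 0.676, 0.737, 0.0]
force: [-3.9, -1.3, 7.1]
finger_gap: 0.0057
grip_force: 108.3
```

```bash
python3 -c "
from h import *
go((.4757,.2216,.114),5)"
```

```text
t 13.62 pos [0.4768 0.2216 0.117 ] yawy 5.01 zax [ 8.e-04  5.e-04 -1.e+00] F [-3.9 -1.3  7.1] T [-0.219  0.655  0.511] q6 1.918 gap 0.0057 gf 108.3
shift units [ 0.002 -0.028  0.076]
az units 0.002
```

Emit:
servo_tool(increments=[0,0,0,0,0,0,85,0,0,0,0,0,0,85,0,0,0,0,0,0,85,0,0,-0.5,0,0,0,85,0,0,-1,0,0,0,85,0,0,-1,0,0,0,85,-0.6,0,-0.5,0,0,0,85,-0.9,0,-0.2,0,0,0,85,-0.5,0,0,0,0,0,85,0,0,0,0,0,0,85])

```text
time_s: 14.45
eef_pos: [0.4845, 0.1391, 0.2448]
orientation: [0.001, 0.677, 0.736, 0.001]
force: [0.3, 0.7, -0.3]
finger_gap: 0.0849
grip_force: 0.0
```

```bash
python3 look.py w6;python3 r2.py
```

```text
wrist F [0.4944 0.0923 0.1485] 8.5 0.031
wrist L [0.4756 0.2212 0.1484] 8.5 0.04
t 14.5 pos [0.4843 0.1405 0.2441] yawy 4.77 zax [ 1.1e-03  3.0e-04 -1.0e+00] F [-0.  -0.  -0.3] T [ 0.021  0.045 -0.036] q6 1.77 gap 0.0851 gf 0.0
shift units [ 2.031 -0.047  3.229]
az units 31.914
scene F [0.4965 0.0922 0.1722] 9.9 0.0909706546275395
scene L [0.4786 0.2203 0.1515] 8.7 0.10263022176379577
side F [0.4952 0.0899 0.1019] 5.8 0.0836342900589242
side L [0.4764 0.218  0.1307] 7.5 0.07539950483907265
```

Emit:
servo_tool(increments=[-1,0,0,0,0,0,85,-1,0,0,0,0,0,85,-1,0,0,0,0,0,85,-1,0,0,0,0,0,85,-1,0,0,0,0,0,85,-1,0,0,0,0,0,85,-1,0,0,0,0,0,85,-1,0,0,0,0,0,85,-1,0,0,0,0,0,85,-0.9,0,0,0,0,0,85])

```text
time_s: 15.43
eef_pos: [0.5184, -0.2541, 0.2429]
orientation: [-0.0, 0.676, 0.737, -0.0]
force: [0.9, 0.9, -0.5]
finger_gap: 0.0849
grip_force: 0.0
```

Emit:
servo_tool(increments=[-0.3,0,0,0,0,1,85,0,0,0,0,0,1.0,85,0,0,0,0,0,0.1,85,0,0,0,0,0,0,85,0,0,0,0,0,0,85])

```text
time_s: 15.85
eef_pos: [0.5193, -0.2636, 0.2433]
orientation: [-0.0, 0.739, 0.673, -0.0]
force: [-0.2, -0.0, 0.1]
finger_gap: 0.0847
grip_force: 0.0
```

Run:
```python
from h import *
import cv2
i=dict(camera_info("wrist"));im=read_camera("wrist");cv2.imwrite("pics/w7.png",im[:,:,::-1])
np.save("w7.npy",i["extrinsics"])
print(spotter.search_frame("wrist","strap_grip")[:2])
go((.52,-.277,.2),-5.9)
```

```text
[{'extent': [304.4, 79.4, 342.6, 249.8], 'score': 0.65}]
t 15.95 pos [ 0.5193 -0.2637  0.2437] yawy -5.39 zax [ 1.e-04  0.e+00 -1.e+00] F [ 0.2  0.3 -0.3] T [-0.032  0.016  0.033] q6 1.195 gap 0.085 gf 0.0
shift units [-0.33   0.049  1.092]
az units 0.102
```

View pics/w7.png

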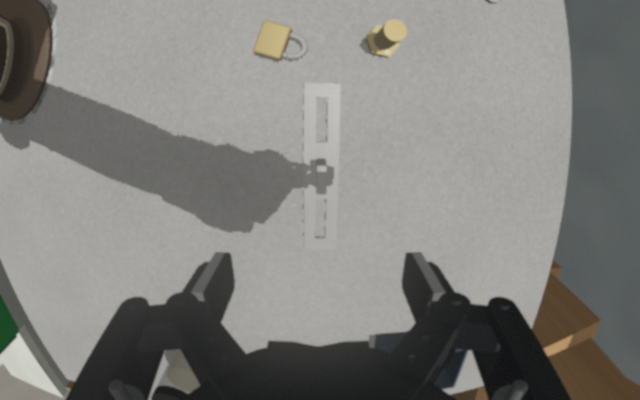

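Run:
```python
from h import *
import cv2
i=dict(camera_info("wrist"));i["extrinsics"]=np.load("w7.npy")
im=cv2.imread("pics/w7.png")
c=im[75:255,295:350];cv2.imwrite("pics/c7.png",cv2.resize(c,None,fx=3.3,fy=3.3,interpolation=cv2.INTER_CUBIC))
for p,z in [((304.5,84),.005),((340,83.5),.005),((305,248),.005),((336.5,249),.005),((321.5,168),.05),((321.5,97),.005),((328,97),.005),((315.5,97),.005),((326,238),.005),((316,238),.005)]: print(p,plane("wrist",*p,z,i).round(4))
```

```text
(304.5, 84) [ 0.5113 -0.1648  0.005 ]
(340, 83.5) [ 0.554 -0.168  0.005]
(305, 248) [ 0.4895 -0.381   0.005 ]
(336.5, 249) [ 0.5327 -0.3866  0.005 ]
(321.5, 168) [ 0.5227 -0.2609  0.05  ]
(321.5, 97) [ 0.5303 -0.1827  0.005 ]
(328, 97) [ 0.5381 -0.1834  0.005 ]
(315.5, 97) [ 0.523 -0.182  0.005]
(326, 238) [ 0.5196 -0.3683  0.005 ]
(316, 238) [ 0.5061 -0.3671  0.005 ]
```

View pics/c7.png

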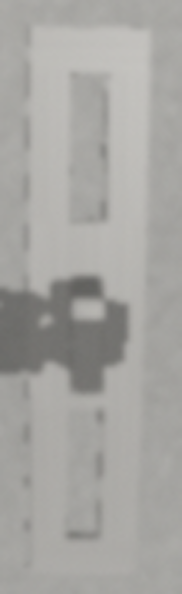

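Emit:
servo_tool(increments=[-0.14,0.05,0.8,0,0,0.06,85,-0.14,0.04,0.9,0,0,0,85,0,0,0.9,0,0,0,85,0,0,0.9,0,0,0,85,0,0,0.9,0,0,0,85,0,0,0.7,0,0,0,85,0,0,0.3,0,0,0,85,0,0,0.2,0,0,0,85,0,0,0,0,0,0,85,0,0,0,0,0,0,85], force=30)

```text
time_s: 16.78
eef_pos: [0.5224, -0.2764, 0.0211]
orientation: [0.001, 0.742, 0.67, 0.0]
force: [0.0, -0.9, 0.3]
finger_gap: 0.0852
grip_force: 0.0
```

```bash
python3 -c "
from h import *
go((.5218,-.275,.0175),-5.67)"
```

```text
t 16.78 pos [ 0.5224 -0.2764  0.0211] yawy -5.82 zax [ 1.6e-03 -9.0e-04 -1.0e+00] F [ 0.  -0.9  0.3] T [-0.044  0.009 -0.074] q6 1.186 gap 0.0852 gf 0.0
shift units [ 0.033 -0.019  0.089]
az units -0.03
```

Emit:
servo_tool(increments=[0,0,0.06,0,0,0,30,0,0,0,0,0,0,0,0,0,0,0,0,0,0,0,0,0,0,0,0,0,0,0,0,0,0,0,0,0,0,0,0,0,0,0,0,0,0,0,0,0,0,0,0,0,0,0,0,0], force=60)

```text
time_s: 17.45
eef_pos: [0.5219, -0.2763, 0.0177]
orientation: [0.0, 0.742, 0.67, 0.0]
force: [-0.1, 0.2, 2.8]
finger_gap: 0.0112
grip_force: 59.3
```

```bash
python3 -c "
from h import *
go((.5218,-.275,.0175),-5.67)"
```

```text
t 17.45 pos [ 0.5219 -0.2763  0.0177] yawy -5.85 zax [ 9.e-04 -4.e-04 -1.e+00] F [-0.1  0.2  2.8] T [ 0.023 -0.036 -0.023] q6 1.186 gap 0.0112 gf 59.3
shift units [ 0.033 -0.005  0.004]
az units -0.037
```

Emit:
servo_tool(increments=[0,0,-0.3,0,0,0,0,0,0,-0.6,0,0,0,0,0,0,-0.8,0,0,0,0,0,0,-0.8,0,0,0,0,0,0,-0.8,0,0,0,0,0.3,-0.06,-0.8,0,0,0,0,0.6,-0.12,-0.5,0,0,0,0,0.7,-0.13,-0.2,0,0,0,0,0.7,-0.13,0,0,0,0,0,0.7,-0.13,0,0,0,0,0], force=80)

```text
time_s: 18.28
eef_pos: [0.5106, -0.1535, 0.2103]
orientation: [0.0, 0.743, 0.67, 0.0]
force: [0.6, 0.4, -3.6]
finger_gap: 0.0108
grip_force: 78.5
```

Emit:
servo_tool(increments=[0.75,-0.14,0,0,0,0,0,0.75,-0.14,0,0,0,0,0,0.75,-0.14,0,0,0,0,0,0.75,-0.14,0,0,0,0,0,0.75,-0.14,0,0,0,0,0,0.75,-0.14,0,0,0,0,0,0.75,-0.14,0,0,0,0,0,0.75,-0.14,0,0,0,0,0,0.75,-0.14,0,0,0,0,0,0.5,-0.1,0,0,0,0,0])

```text
time_s: 19.12
eef_pos: [0.4854, 0.1418, 0.2093]
orientation: [-0.001, 0.742, 0.671, -0.0]
force: [-0.2, -0.2, -3.7]
finger_gap: 0.0108
grip_force: 78.4
```

Emit:
servo_tool(increments=[0.3,-0.06,0,0,0,-0.5,0,0,0,0,0,0,-0.7,0,0,0,0,0,0,-0.7,0,0,0,0,0,0,-0.7,0,0,0,0,0,0,-0.25,0,0,0,0,0,0,0,0,0,0,0,0,0,0,0])

```text
time_s: 19.7
eef_pos: [0.4852, 0.1513, 0.2092]
orientation: [-0.0, 0.654, 0.757, -0.0]
force: [0.7, 0.1, -2.8]
finger_gap: 0.0111
grip_force: 78.3
```

Run:
```python
from h import *
import cv2
go((.485,.1568,.166),8.4)
i=dict(camera_info("wrist"));im=read_camera("wrist");cv2.imwrite("pics/w8.png",im[:,:,::-1])
np.save("w8.npy",i["extrinsics"])
```

```text
t 19.7 pos [0.4852 0.1513 0.2092] yawy 8.33 zax [-3.e-04 -3.e-04 -1.e+00] F [ 0.7  0.1 -2.8] T [0.011 0.057 0.03 ] q6 1.728 gap 0.0111 gf 78.3
shift units [0.136 0.014 1.081]
az units -0.014
```

View pics/w8.png

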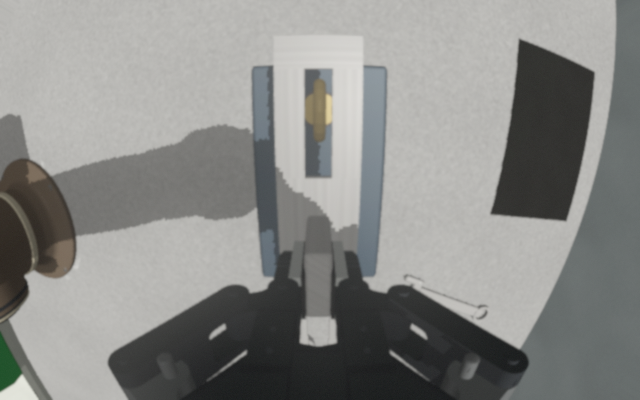

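Run:
```python
from h import *
import cv2
i=dict(camera_info("wrist"));i["extrinsics"]=np.load("w8.npy")
z=.1965
P=[plane("wrist",*p,z,i)[:2] for p in [(305,69),(332,69),(305,177.5),(332,177.5)]]
O=[plane("wrist",*p,z,i)[:2] for p in [(274,36),(363,36.5)]]
m1=(P[0]+P[1])/2;m2=(P[2]+P[3])/2;c=(m1+m2)/2;d=(m1-m2)
print(np.linalg.norm(d),np.degrees(np.arctan2(-d[0],d[1])),c, [np.linalg.norm(P[0]-P[1]),np.linalg.norm(P[2]-P[3])])
u=d/np.linalg.norm(d);print("centre from slot",c-.065*u,"from end",(O[0]+O[1])/2-.11*u,np.linalg.norm(O[0]-O[1]))
im=cv2.imread("pics/w8.png")
for v in (75,150,170): print(im[v,296:342,0].tolist())
```

```text
0.05530111067526152 8.368707034272855 [0.47521375 0.21722994] [np.float64(0.013217680566038557), np.float64(0.013972255502920796)]
centre from slot [0.48467403 0.15292206] from end [0.4846848  0.15288502] 0.04380684655489113
[198, 199, 201, 203, 204, 202, 198, 184, 155, 121, 104, 100, 99, 99, 99, 101, 99, 99, 100, 99, 99, 100, 107, 120, 137, 147, 151, 151, 151, 152, 152, 152, 151, 151, 153, 158, 174, 192, 204, 208, 208, 208, 208, 209, 210, 209]
[192, 192, 193, 195, 196, 195, 192, 184, 164, 129, 101, 95, 93, 94, 93, 93, 93, 93, 94, 93, 95, 95, 102, 119, 131, 137, 138, 138, 138, 139, 139, 139, 138, 140, 142, 151, 172, 191, 199, 199, 199, 199, 200, 200, 200, 200]
[190, 190, 191, 192, 193, 192, 190, 184, 166, 131, 101, 94, 91, 90, 93, 91, 92, 93, 93, 93, 93, 100, 111, 125, 131, 134, 134, 134, 135, 136, 136, 136, 136, 136, 139, 153, 175, 189, 194, 195, 196, 196, 196, 196, 196, 196]
```

Emit:
servo_tool(increments=[0.1,0.02,0.2,0,0,0,0,0,0,0.4,0,0,0,0,0,0,0.3,0,0,0,0,0,0,0.2,0,0,0,0,0,0,0,0,0,0,0,0,0,0,0,0,0,0])

```text
time_s: 20.25
eef_pos: [0.4852, 0.1558, 0.1648]
orientation: [-0.0, 0.654, 0.757, -0.0]
force: [0.5, -0.4, -3.4]
finger_gap: 0.0107
grip_force: 78.2
```

```bash
python3 - <<'E'
from h import *
go((.4855,.1552,.140),8.4)
E
python3 look.py w9
```

```text
t 20.25 pos [0.4852 0.1558 0.1648] yawy 8.39 zax [-1.e-03 -3.e-04 -1.e+00] F [ 0.5 -0.4 -3.4] T [ 0.015 -0.05  -0.016] q6 1.735 gap 0.0107 gf 78.2
shift units [-0.016  0.005  0.62 ]
az units -0.003
wrist F [0.4968 0.0778 0.1602] 9.2 0.89
wrist L [0.4755 0.2214 0.1383] 7.9 0.21
t 20.3 pos [0.4857 0.1559 0.1655] yawy 8.39 zax [ 2.e-04  1.e-04 -1.e+00] F [-0.2  0.2 -3.2] T [-0.012 -0.     0.026] q6 1.735 gap 0.0109 gf 78.2
shift units [ 1.654 -0.006  1.262]
az units 32.637
```

View pics/w9.png

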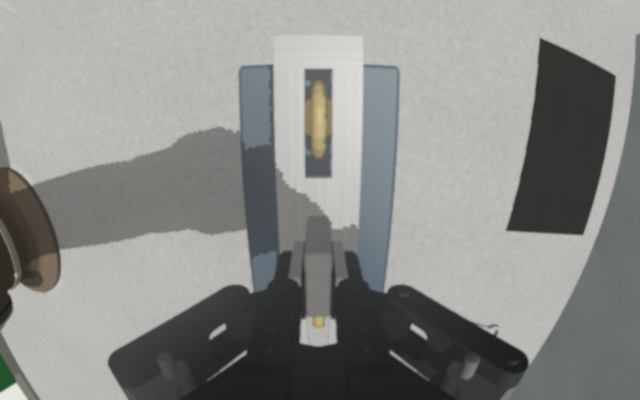

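Emit:
servo_tool(increments=[0,0,0.2,0,0,0,0,0,0,0.2,0,0,0,0,0,0,0.2,0,0,0,0,0,0,0.2,0,0,0,0,0,0,0,0,0,0,0])

```text
time_s: 20.72
eef_pos: [0.4845, 0.1554, 0.131]
orientation: [-0.001, 0.653, 0.757, -0.001]
force: [-0.0, 0.9, -4.0]
finger_gap: 0.0112
grip_force: 78.1
```

Emit:
servo_tool(increments=[0,0,0.2,0,0,0,0,0,0,0.2,0,0,0,0,0,0,0.15,0,0,0,0,0,0,0.04,0,0,0,0,0,0,0,0,0,0,0,0,0,0,0,0,0,0])

```text
time_s: 21.22
eef_pos: [0.4856, 0.1558, 0.1097]
orientation: [0.0, 0.653, 0.757, 0.0]
force: [0.5, 0.0, -2.1]
finger_gap: 0.0109
grip_force: 78.4
```

Run:
```python
from h import *
go((.4855,.1552,.1062),8.4)
```

```text
t 21.22 pos [0.4856 0.1558 0.1097] yawy 8.39 zax [ 0.  0. -1.] F [ 0.5  0.  -2.1] T [ 0.011 -0.003  0.01 ] q6 1.735 gap 0.0109 gf 78.4
shift units [-0.015 -0.005  0.086]
az units -0.002
```

Emit:
servo_tool(increments=[0,0,0.03,0,0,0,0,0,0,0.02,0,0,0,0,0,0,0.01,0,0,0,0,0,0,0,0,0,0,0])

```text
time_s: 21.55
eef_pos: [0.4856, 0.1558, 0.1073]
orientation: [0.0, 0.653, 0.757, 0.0]
force: [-0.1, -0.5, -3.0]
finger_gap: 0.0109
grip_force: 78.4
```

Emit:
servo_tool(increments=[0,0,0.015,0,0,0,0,0,0,0,0,0,0,0,0,0,0,0,0,0,0])

```text
time_s: 21.8
eef_pos: [0.4855, 0.1558, 0.1066]
orientation: [0.0, 0.653, 0.757, -0.0]
force: [-0.4, -1.3, -3.2]
finger_gap: 0.0108
grip_force: 78.4
```

Emit:
servo_tool(increments=[0,0,0.01,0,0,0,0,0,0,0,0,0,0,0,0,0,0,0,0,0,0])

```text
time_s: 22.05
eef_pos: [0.4855, 0.1558, 0.1062]
orientation: [-0.0, 0.653, 0.757, -0.0]
force: [0.5, -0.1, -2.9]
finger_gap: 0.0111
grip_force: 78.4
```

Emit:
servo_tool(increments=[0,0,0.01,0,0,0,0,0,0,0,0,0,0,0,0,0,0,0,0,0,0])

```text
time_s: 22.3
eef_pos: [0.4856, 0.1559, 0.1061]
orientation: [0.0, 0.653, 0.757, 0.0]
force: [-1.0, 0.9, -0.2]
finger_gap: 0.0107
grip_force: 78.8
```

Emit:
servo_tool(increments=[0,0,0.01,0,0,0,0,0,0,0,0,0,0,0,0,0,0,0,0,0,0])

```text
time_s: 22.55
eef_pos: [0.4856, 0.156, 0.1059]
orientation: [0.0, 0.653, 0.757, 0.0]
force: [-2.2, 1.7, 2.7]
finger_gap: 0.0108
grip_force: 79.3
```

Emit:
servo_tool(increments=[0,0,0.01,0,0,0,0,0,0,0,0,0,0,0,0,0,0,0,0,0,0])

```text
time_s: 22.8
eef_pos: [0.4857, 0.1561, 0.1058]
orientation: [0.0, 0.653, 0.757, 0.0]
force: [-3.1, 2.6, 5.8]
finger_gap: 0.0111
grip_force: 80.0
```

Emit:
servo_tool(increments=[0,0,0,0,0,0,20,0,0,0,0,0,0,50,0,0,0,0,0,0,60,0,0,0,0,0,0,60,0,0,-0.3,0,0,0,60,0,0,-0.6,0,0,0,60,0,0,-0.9,0,0,0,60,0,0,-1,0,0,0,60,0,0,-1,0,0,0,60,0,0,0,0,0,0,60])

```text
time_s: 23.63
eef_pos: [0.488, 0.1565, 0.2649]
orientation: [0.003, 0.653, 0.757, 0.005]
force: [-0.4, -0.4, 0.1]
finger_gap: 0.06
grip_force: 0.0
```

Emit:
servo_tool(increments=[-1,0,0,0,0,0,60,-1,0,0,0,0,0,60,0,0,0,0,0,0,60,0,0,0,0,0,0,60])

```text
time_s: 23.97
eef_pos: [0.4975, 0.075, 0.2569]
orientation: [-0.0, 0.655, 0.756, 0.0]
force: [0.1, 0.6, 0.2]
finger_gap: 0.0597
grip_force: 0.0
```

Run:
```python
from h import *
import cv2
go(None)
i=camera_info("wrist");w=read_camera("wrist");a=read_camera("scene")[100:240,270:420];b=read_camera("side")[130:260,160:300]
r=lambda m,h:cv2.resize(m,(int(m.shape[1]*h/m.shape[0]),h),interpolation=cv2.INTER_CUBIC)
np.save("w10.npy",i["extrinsics"]);cv2.imwrite("pics/w10.png",w[:,:,::-1])
top=np.hstack([r(a,280),r(b,280)]);bot_=r(w[:,:],300)
W=max(top.shape[1],bot_.shape[1]);pad=lambda m:np.pad(m,((0,0),(0,W-m.shape[1]),(0,0)))
cv2.imwrite("pics/c10.png",np.vstack([pad(top),pad(bot_)])[:,:,::-1])
```

```text
t 23.97 pos [0.4975 0.075  0.2569] yawy 8.19 zax [ 1.e-04  1.e-04 -1.e+00] F [0.1 0.6 0.2] T [ 0.037  0.03  -0.024] q6 1.578 gap 0.0597 gf 0.0
```

View pics/c10.png

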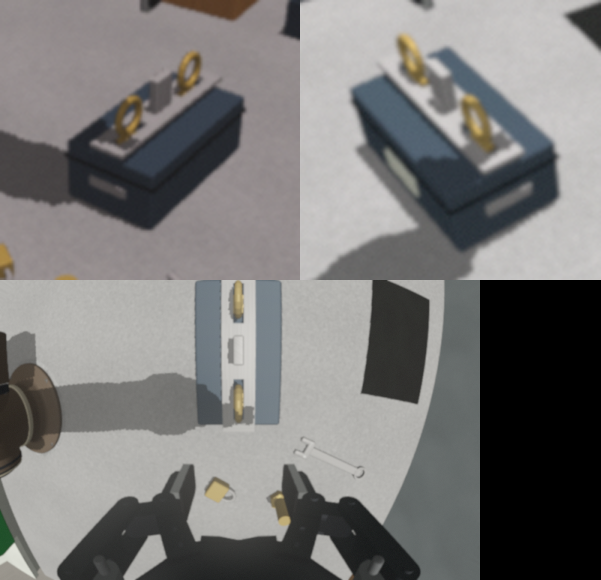

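The composite shows the strap lying flat over both rings. The rings stand up through the slots in line (wrist view, about (238,300) and (238,400) in the composite). The robot is clear and the bystanders are where they were.

```bash
python3 -c "
from cell import order
print(order.close_job())"
```

```text
the job is handed in; nothing more can be done
None
```

The job is handed in at about 24 s: I screwed the eye bolt down past its grip to the next line-up, within about half a degree of the fixed ring in the wrist view. The strap rests on both shoulders, released, and the padlock, bolt and spanner were not touched.

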